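# Press a mould of tofu with the ratchet bench press

## Robot

A 6-joint arm with a two-finger parallel gripper is mounted at the origin on a cart in front of the work surface, level with it; the furniture and walls round the work are solid. World frame = base frame: x ahead of the robot, y to its left, z up, the work surface at z = 0. Lengths are in m, angles in rad, forces in N, time in s.
With the tool pointing down it reaches from about 0.375 to 0.9 m from the base axis. Payload 3.1 kg.
Tool frame: the origin (TCP) lies midway between the tips of the shut fingers; the grasp point (between the pads) lies 19 mm behind it; z points along the fingers, y is the direction in which the jaws open and shut (so a half turn about z gives the same grasp; the last joint's range is limited). The gripper opens to 87 mm and grips with 3 to 60 N. Pads are 19 mm wide; open, the fingers measure 117 mm over their backs; the gripper's body (75 mm by 190 mm) begins 51 mm behind the grasp point.
Start: joints at [-1.317, 0.527, 1.433, -0, 1.181, -0.178], TCP at [0.262, -0.567, 0.223] pointing down, gripper open.
Joint ranges: [-3.08, 3.08], [-0.75, 2.2], [0.22, 2.44], [-1.43, 4.57], [0, 2.65], [-2.85, 2.85]. Speed limits (rad/s): [2.79, 2.79, 3.14, 3.14, 3.14, 3.14].

## Interface

Orientations are given as a unit quaternion [x, y, z, w].
In Python, from bench import bot, grab_frame gives the robot as it stands.
- The arm moves only by the shell command python3 -m creep 'ROWS' [OPENING]. ROWS is JSON, a list of rows, each an object with "offset": the shift along the tool's x, y, z in cm, a list of three; "turn": the turn about the tool's z in degrees. A call has 1 to 8 rows; each row shifts and turns the commanded pose from where the row before left it, along the tool's axes as they then stand; what a row does not reach is not made up. A row lasts 1/8 s, in which the tool goes at most 62.5 mm and 10.7 degrees, less where a joint would pass 70% of its speed; a pose out of reach is approached as far as the arm can. A call with a gripper value outside its range is refused whole. OPENING is the opening, from 0 (shut) to 1 (fully open), set as the call begins (- or left out, the last holds). The fingers move at their own pace and stop on an object; the grip force is fixed at half the most. Time passes only in rows, so rows that do not move let the fingers close. It gives the time, the measured TCP pose, the force and the opening at its end, in the units of the state.
- bot.sense(): the state, without advancing time (a new reading comes with each control period).
- grab_frame(name): name is "side" or "top" or "wrist"; returns a dict with "frame" (480x640x3 uint8, red, green, blue), "mtx" (3x3 intrinsics, pixels), "k1" (the pictures are not rectified: a ray, as slopes to the right and down, at radius r is drawn at 1 + k1 r^2 times it, then the intrinsics apply), "T" (4x4, takes a point from camera to world coordinates). Camera axes: x right, y down, z forward; pixel columns grow to the right and rows downward; lengths in m; the calibration is good to about 2 mm. A picture is of the moment at which its call begins. There is no depth.
- bot.hand_in(): hands the job in, once; it reports no verdict.
The state is a dict: "t": time; "qpos": joint angles; "qvel": joint speeds; "joint_torque": joint torques, N m; "tcp_pos": TCP position; "eef_rot": TCP orientation; "ft_force": force on the tool from outside, world axes, zero at the start; "wrist_torque": the same for the moment, N m; "grip_width": finger opening in m.
Only numpy, scipy, OpenCV 4.12 (cv2) and the standard library are available. Lean on these libraries where they do the work, as an engineer would, in place of code of your own. Each camera call takes 0.05 s, during which the arm holds its last target. There are 200 camera calls.

## Task

Set the filled tofu mould down squarely in the recess of the press's pulled-out drip tray and slide the tray all the way in. Then pump the press lever with full strokes, all the way down and letting it spring all the way back up, until the ram has pushed the mould's sprung lid down level with the rim; leave the lever up and the other things on the worktop where they are.

Things in the scene. Friction and masses are not known exactly. Their poses are not given: they have to be found in the camera images.
- tofu_press: Bench press, fixed: base 200 x 180 x 22 mm, posts at y +-67, white crosshead (x +-28, y +-88, z 172 to 252 mm), ram bar through it up to 305 mm. Origin on the worktop under the ram. Its -x: the way the tray pulls out; -y: the way the lever points; z up. Ratchet wheel and lever on the crosshead's +x face; pawl top at 300 mm.
- drip_tray (a joint): Slide of the pull-out drip tray, m: 0 = fully in, its recess under the ram; grows as it is pulled out (to 0.145) along the press's -x. Light friction (about 2 N), it stays where it is left.
- tray_seat (a point): Centre of the floor of the tray's recess (moves with the tray), 28 mm above the worktop. Axes as the press. The recess is 116 mm (x) by 68 mm (y) inside, within a flared lip 9 mm high: at its floor the mould has 3 mm to spare all round, at the top of the lip about 6 mm; long side along x.
- tray_handle (a point): Middle of the tray's bar handle (moves with the tray), 43 mm above the worktop, 105 mm from tray_seat along the press's -x. The bar is about 10 mm thick, 74 mm long along y and stands 35 mm off the tray's front panel (panel 94 mm wide, 24 to 54 mm above the worktop).
- tofu_mould: Loose steel box with drain holes, 110 mm (its x) by 62 mm (its y), 66 mm high without the lid, 0.5 to 0.9 kg, smooth upright walls. Origin: centre of its underside; z up. Its sprung lid stands 22 mm above the rim, inside the outline of the walls.
- mould_rim (a point): Point on the mould's vertical centre line at the height of its rim, 66 mm above its underside.
- lid_top (a point): Centre of the upper face of the mould's lid plate (100 x 52 mm); a round boss, 4 mm high and 34 mm wide, stands on it for the ram. It is 18 mm above the rim when the springs are free and level with the rim when fully pressed.
- mould_lid (a joint): How far the lid is pushed down against its two coil springs, m: 0 = free, 0.018 = its plate level with the rim. It takes about 11 N to start and 28 N when level.
- ram_foot (a point): Centre of the underside of the ram's round foot (44 mm wide). At the start it is 127 mm above the worktop, 11 mm above the boss of a mould that stands in the tray under it.
- ram (a joint): How far the ram has come down, m: 0 at the start, 0.0325 = its collar meets the crosshead and the lever goes solid (the lid is then 2 to 3 mm below the rim, which is fine). It stays wherever the ratchet leaves it.
- pump_lever (a joint): Press lever, rad: 0 = up at its rest stop (pointing 0.42 rad above level), 0.96 = down at its bottom stop (0.54 rad below level). A spring lifts it again when it is let go. One full stroke drives the ram down 7 to 8 mm; the up stroke leaves the ram where it is. About 5 to 10 N at the grip.
- lever_grip (a point): Middle of the lever's black grip, on the centre line of the lever, 182 mm from the pivot (moves with the lever). The grip is 104 mm long (130 to 234 mm from the pivot), 26 mm wide, 21 mm thick.
- lever_pivot (a point): Pivot of the lever, 225 mm above the worktop; in the press's frame at x = 54, y = 14 mm. The lever turns in the press's y-z plane (x = 54 mm) and points to -y.
- dial_timer: White kitchen timer, 79 x 74 x 65 mm, at the back; bystander. Origin under its centre.
- deli_cup: Small lidded plastic cup, 72 mm across, 70 mm high, near the front edge; bystander. Origin under its centre.
- ramekin: Small white cup, 67 mm across, 42 mm high, near the front edge; bystander. Origin under its centre.
- tape_roll: Roll of tape lying flat, 103 mm across, 25 mm high, at the right; bystander. Origin under its centre.

How it is judged:
By the outcome, as a careful person would: the job done as asked, in the order asked, and still so for the second after the job is handed in, with the robot touching nothing.
It also fails if it takes over 72 s, if anything falls off the work surface, if the arm or the gripper's body presses on something with over 40 N, if the wrist force passes 120 N, or if a joint passes its speed limit or range.

## Working session

There is one attempt and no reset: what is moved stays moved. The work goes in short steps, Python scripts to look and compute and a shell command to move; the robot and the scene stay as the last step left them, time stands still between calls to the robot, and variables do not carry over. Pictures are saved under pics/ and viewed, about 8 in all and at most 12, crops included, and the job is handed in when it is done.

```bash
ls; mkdir -p pics; python3 - <<'E'
from bench import bot, grab_frame
import cv2,numpy as np
s=bot.sense();print(s)
for n in("side","top"):
    f=grab_frame(n);cv2.imwrite(f"pics/{n}0.png",f["frame"][:,:,::-1]);print(n,f["mtx"].tolist(),f["k1"],np.round(f["T"],3).tolist())
E
```

```text
pics
{'t': 0.0, 'qpos': array([-1.31650821e+00,  5.28456720e-01,  1.43388957e+00, -9.64855764e-06,
        1.18141067e+00, -1.78483636e-01]), 'qvel': array([-0.00037869,  0.00136296,  0.00016748, -0.00035343,  0.00052363,
        0.00087625]), 'joint_torque': array([-4.24797909e-04, -4.40045536e+01, -1.76592708e+01,  6.33500121e-02,
        5.81643835e-02, -1.56024844e-04]), 'tcp_pos': array([ 0.26196452, -0.56664473,  0.2215815 ]), 'eef_rot': array([ 9.76678816e-01,  2.14702861e-01, -4.54641708e-05, -1.08120697e-03]), 'ft_force': array([ 0.17470194, -0.38764541, -0.30976665]), 'wrist_torque': array([ 0.0015952 , -0.00029652, -0.01310371]), 'grip_width': 0.08725398310837956}
side [[557.2503252707994, 0.0, 331.6797883577489], [0.0, 557.2503252707994, 238.32865759272258], [0.0, 0.0, 1.0]] -0.08902505981362463 [[-0.895, -0.217, 0.389, -0.128], [-0.445, 0.464, -0.766, 1.151], [-0.014, -0.859, -0.512, 1.075], [0.0, 0.0, 0.0, 1.0]]
top [[463.7400109775197, 0.0, 316.51590689199475], [0.0, 463.7400109775197, 242.64522282078116], [0.0, 0.0, 1.0]] -0.09221208726573464 [[-0.099, -0.975, 0.201, 0.255], [-0.995, 0.097, -0.02, -0.143], [0.0, -0.202, -0.979, 1.512], [0.0, 0.0, 0.0, 1.0]]
```

View pics/side0.png

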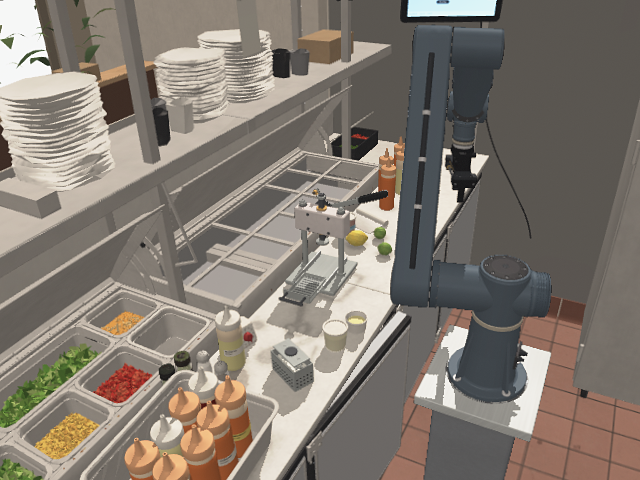

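View pics/top0.png

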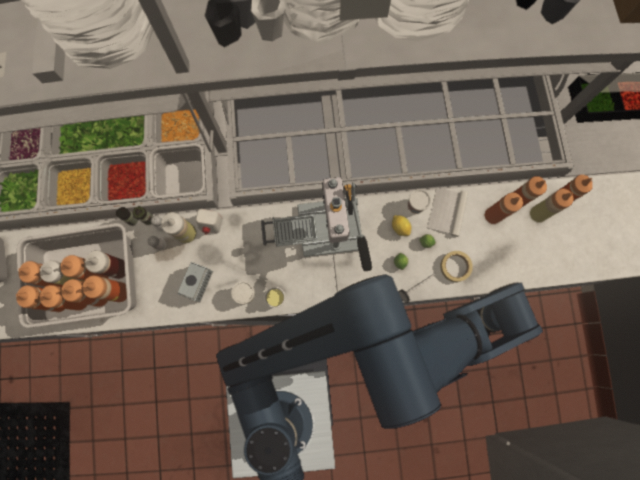

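The side view shows the press at about (322,240), its tray pulled out to about (300,285), and the mould at (292,363). In the top view, the mould is at about (194,282), the press at (335,220), the handle at (267,231), and the lever grip at (364,252). I'll enlarge the top view next.

```bash
python3 - <<'E'
import cv2
t=cv2.imread("pics/top0.png")[170:315,165:385];cv2.imwrite("pics/topc.png",cv2.resize(t,None,fx=3.6,fy=3.6,interpolation=cv2.INTER_CUBIC))
t=cv2.imread("pics/side0.png")[180:400,225:405];cv2.imwrite("pics/sidec.png",cv2.resize(t,None,fx=2.7,fy=2.7,interpolation=cv2.INTER_CUBIC))
E
```

```text
(no output)
```

View pics/topc.png

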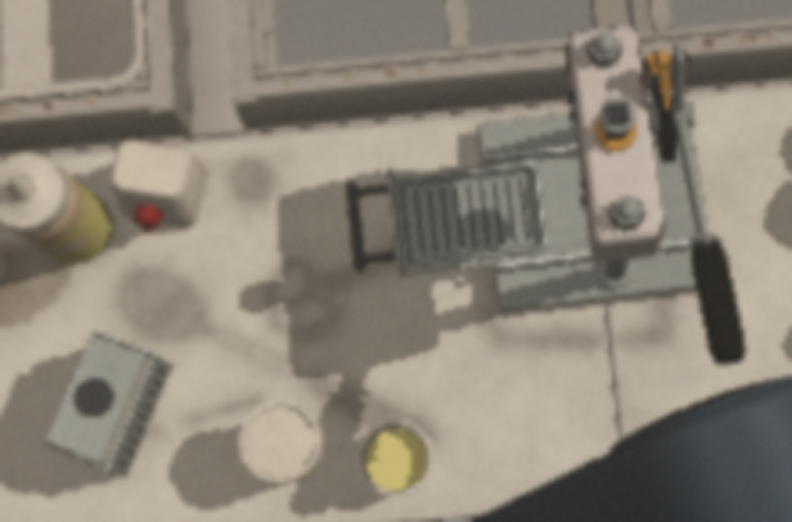

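View pics/sidec.png

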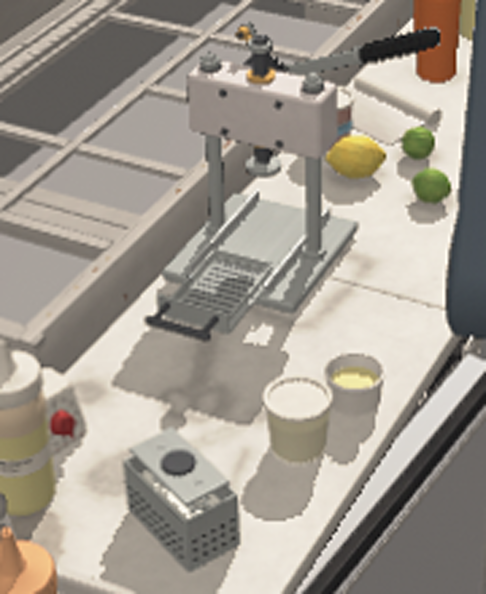

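Top crop: mould boss (94,397), long rim edge (97,335)–(50,438), handle ends (352,183) and (361,270), crosshead bolts (605,48) and (627,212). Side crop: mould boss (180,462), handle ends (150,320) and (210,332), crosshead bolts (210,62) and (312,84).

```bash
cat > h.py <<'E'
from bench import bot, grab_frame
import cv2,numpy as np
from scipy.spatial.transform import Rotation as R
def ray(f,p):
    u=cv2.undistortPoints(np.array([[p]],float),f["mtx"],np.array([f["k1"],0,0,0,0.]))[0,0]
    T=np.array(f["T"]); return T[:3,3],T[:3,:3]@np.array([u[0],u[1],1])
def at(f,p,z):
    o,d=ray(f,p); return o+d*(z-o[2])/d[2]
def proj(f,P):
    T=np.array(f["T"]);c=(np.asarray(P,float)-T[:3,3])@T[:3,:3]
    return cv2.projectPoints(c.reshape(-1,1,3),np.zeros(3),np.zeros(3),f["mtx"],np.array([f["k1"],0,0,0,0.]))[0][:,0]
E
python3 - <<'E'
from h import *
f=grab_frame("top");g=grab_frame("side")
def tc(x,y):return (165+x/3.6-.36,170+y/3.6-.36)
def sc(x,y):return (225+x/2.7-.3,180+y/2.7-.3)
for n,a,z in [("boss",(94,397),.088),("lidtl",(97,335),.066),("lidbl",(50,438),.066),("h1",(352,183),.043),("h2",(361,270),.043),("b1",(605,48),.26),("b2",(627,212),.26),("ram",(616,113),.305),("gripend",(728,358),.36),("cup",(281,437),.07),("rame",(397,458),.042),("timer",(155,165),.065)]:
    print(n,np.round(at(f,tc(*a),z),4))
for n,a,z in [("boss",(180,462),.088),("h1",(150,320),.043),("h2",(210,332),.043),("b1",(210,62),.26),("b2",(312,84),.26),("ram",(261,40),.305),("cup",(298,395),.07),("rame",(354,372),.042)]:
    print("S",n,np.round(at(g,sc(*a),z),4))
w=grab_frame("wrist")
print(np.round(R.from_quat(bot.sense()["eef_rot"]).as_matrix(),3),np.round(w["T"],3),w["mtx"])
E
```

```text
boss [0.4674 0.228  0.088 ]
lidtl [0.5255 0.2285 0.066 ]
lidbl [0.4384 0.2743 0.066 ]
h1 [ 0.6468 -0.0047  0.043 ]
h2 [ 0.5656 -0.0067  0.043 ]
b1 [ 0.6785 -0.2318  0.26  ]
b2 [ 0.5448 -0.2345  0.26  ]
ram [ 0.6113 -0.2313  0.305 ]
gripend [ 0.4107 -0.286   0.36  ]
cup [0.4196 0.0714 0.07  ]
rame [ 0.3944 -0.025   0.042 ]
timer [0.6756 0.1692 0.065 ]
S boss [0.4621 0.23   0.088 ]
S h1 [ 0.6385 -0.0032  0.043 ]
S h2 [ 0.5658 -0.013   0.043 ]
S b1 [ 0.6749 -0.228   0.26  ]
S b2 [ 0.5409 -0.2289  0.26  ]
S ram [ 0.6041 -0.2252  0.305 ]
S cup [0.4135 0.0719 0.07  ]
S rame [ 0.3909 -0.0189  0.042 ]
[[ 0.908  0.419 -0.   ]
 [ 0.419 -0.908  0.001]
 [ 0.    -0.001 -1.   ]] [[ 0.421 -0.874 -0.242  0.328]
 [-0.907 -0.406 -0.112 -0.536]
 [ 0.     0.267 -0.964  0.385]
 [ 0.     0.     0.     1.   ]] [[411.01853685   0.         319.49511396]
 [  0.         411.01853685 245.31960316]
 [  0.           0.           1.        ]]
```

```bash
cat >> h.py <<'E'
def go(x,y,z,yaw=None):
    """print tool-axis shift (cm) to world TCP target, and the turn (deg) to tool-x yaw (do turn after shift)"""
    s=bot.sense();M=R.from_quat(s["eef_rot"]).as_matrix()
    print("t",round(s["t"],2),"tcp",np.round(s["tcp_pos"],4),"F",np.round(s["ft_force"],1),"w",round(s["grip_width"],4))
    cy=np.degrees(np.arctan2(M[1,0],M[0,0]))
    print("offset cm",np.round(M.T@(np.array([x,y,z])-s["tcp_pos"])*100,2),"yaw now",round(cy,1),"turn",None if yaw is None else round(-((yaw-cy+180)%360-180),1))
E
python3 -m creep '[{"offset":[0,0,-2],"turn":-10.5},{"offset":[0,0,-2],"turn":-10.5},{"offset":[0,0,-2],"turn":-10.5},{"offset":[0,0,-2],"turn":-10.5},{"offset":[0,0,-2],"turn":-10.5},{"offset":[0,0,-2],"turn":-10.5},{"offset":[0,0,-2],"turn":-10.5},{"offset":[0,0,-2],"turn":-10.5}]' 1
python3 -m creep '[{"offset":[0,0,0],"turn":-10.5},{"offset":[0,0,0],"turn":-10.5},{"offset":[0,0,0],"turn":-10.5},{"offset":[0,0,0],"turn":-10.5},{"offset":[0,0,0],"turn":-1}]'
python3 -c "
from h import *
go(.37,-.28,.36,152);go(.45,.0,.33);go(.44,.21,.30)"
```

```text
t: 1.25
tcp_pos: [0.2621, -0.5671, 0.383]
eef_rot: [0.58, 0.815, 0.0, -0.0]
ft_force: [0.6, -0.4, -0.7]
grip_width: 0.0868
t: 1.88
tcp_pos: [0.2621, -0.5672, 0.3823]
eef_rot: [0.244, 0.97, 0.0, -0.0]
ft_force: [-0.3, -0.3, 0.2]
grip_width: 0.0868
t 1.88 tcp [ 0.2621 -0.5672  0.3823] F [-0.3 -0.3  0.2] w 0.0868
offset cm [ 4.1  30.4   2.25] yaw now 151.7 turn -0.3
t 1.88 tcp [ 0.2621 -0.5672  0.3823] F [-0.3 -0.3  0.2] w 0.0868
offset cm [10.32 58.85  5.26] yaw now 151.7 turn None
t 1.88 tcp [ 0.2621 -0.5672  0.3823] F [-0.3 -0.3  0.2] w 0.0868
offset cm [21.14 76.87  8.27] yaw now 151.7 turn None
```

```bash

python3 -m creep '[{"offset":[0.6,5,0],"turn":0},{"offset":[0.6,5,0],"turn":0},{"offset":[0.6,5,0],"turn":0},{"offset":[0.6,5,0],"turn":0},{"offset":[0.6,5,0],"turn":0},{"offset":[1.1,5.4,0],"turn":0},{"offset":[1.5,5.5,0],"turn":0},{"offset":[1.5,5.5,-0],"turn":0}]'
python3 -m creep '[{"offset":[1.5,5.5,1],"turn":0},{"offset":[1.5,5.5,1],"turn":0},{"offset":[2,5,1],"turn":0},{"offset":[2.5,5,1],"turn":0},{"offset":[3,5,1],"turn":0},{"offset":[3,5,1],"turn":0},{"offset":[2.4,4.5,1],"turn":0},{"offset":[0,0,1],"turn":0}]'
python3 - <<'E'
from h import *
f=grab_frame("wrist");cv2.imwrite("pics/w1.png",f["frame"][:,:,::-1])
go(.465,.229,.12,152)
E
```

```text
t: 2.88
tcp_pos: [0.3954, -0.1672, 0.3827]
eef_rot: [0.245, 0.969, -0.0, 0.0]
ft_force: [1.8, -0.2, 0.0]
grip_width: 0.087
t: 3.88
tcp_pos: [0.4224, 0.222, 0.3022]
eef_rot: [0.242, 0.97, 0.0, 0.0]
ft_force: [-0.6, -0.2, -0.5]
grip_width: 0.087
t 3.92 tcp [0.4216 0.22   0.3008] F [-0.5 -0.5  0.5] w 0.0872
offset cm [-3.44  2.88 18.07] yaw now 151.9 turn -0.1
```

View pics/w1.png

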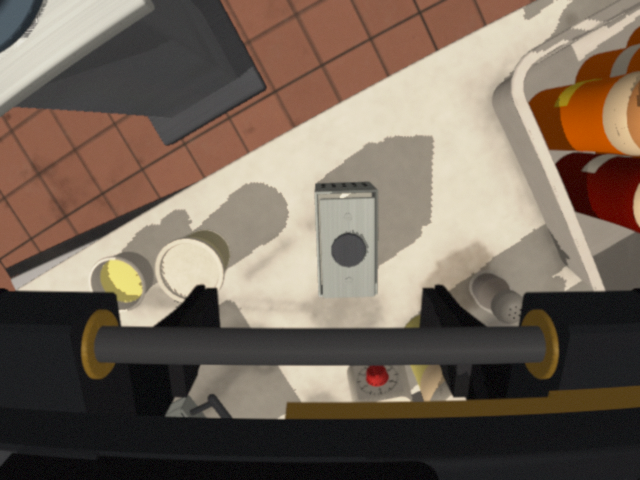

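Wrist view: mould boss at (349,250), rim corners about (316,192), (376,190), (321,296) and (377,297). The mould is nearly aligned with the tool, with clear space on both sides.

```bash
python3 - <<'E'
from h import *
f=grab_frame("wrist")
b=at(f,(349,250),.088);print(b)
C=[at(f,p,.066) for p in [(316,192),(376,190),(377,297),(321,296)]];print(np.round(C,4),np.mean(C,0))
for i,j in((3,0),(2,1)):
    d=C[j]-C[i];print(np.linalg.norm(d),np.degrees(np.arctan2(d[1],d[0])))
go(b[0],b[1],.034,152)
E
```

```text
[0.46589834 0.22773574 0.088     ]
[[0.405  0.2244 0.066 ]
 [0.4305 0.2768 0.066 ]
 [0.5316 0.2289 0.066 ]
 [0.5031 0.1778 0.066 ]] [0.46754932 0.2269955  0.066     ]
0.10866910085662047 154.62375169355104
0.11191033390717434 154.64903397234946
t 3.98 tcp [0.4218 0.2189 0.3014] F [-0.1  0.6 -0.5] w 0.087
offset cm [-3.52  2.93 26.72] yaw now 151.8 turn -0.2
```

```bash

python3 -m creep '[{"offset":[-0.9,0.7,3],"turn":0},{"offset":[-0.9,0.7,4],"turn":0},{"offset":[-0.9,0.8,4],"turn":0},{"offset":[-0.8,0.7,4],"turn":0},{"offset":[0,0,3],"turn":-2.8},{"offset":[0,0,0],"turn":0},{"offset":[0,0,0],"turn":0}]'
python3 -c "
from h import *
go(.466,.2275,.032,154.6)"
```

```text
t: 4.85
tcp_pos: [0.4685, 0.2273, 0.1237]
eef_rot: [0.221, 0.975, 0.0, 0.001]
ft_force: [-0.2, 0.3, 0.2]
grip_width: 0.0868
t 4.85 tcp [0.4685 0.2273 0.1237] F [-0.2  0.3  0.2] w 0.0868
offset cm [ 0.25 -0.1   9.17] yaw now 154.4 turn -0.2
```

```bash

python3 -m creep '[{"offset":[0.2,-0.1,2],"turn":0},{"offset":[0,0,3],"turn":0},{"offset":[0,0,2.5],"turn":0},{"offset":[0,0,1.7],"turn":0},{"offset":[0,0,0],"turn":0},{"offset":[0,0,0],"turn":0}]'
python3 -m creep '[{"offset":[0,0,0],"turn":0},{"offset":[0,0,0],"turn":0},{"offset":[0,0,0],"turn":0},{"offset":[0,0,0],"turn":0},{"offset":[0,0,0],"turn":0},{"offset":[0,0,0],"turn":0}]' 0
python3 -m creep '[{"offset":[0,0,-1],"turn":0},{"offset":[0,0,-2],"turn":0},{"offset":[0,0,-3],"turn":0},{"offset":[0,0,-3],"turn":0},{"offset":[0,0,-3],"turn":0},{"offset":[0,0,-3],"turn":0},{"offset":[0,0,-1],"turn":0},{"offset":[0,0,0],"turn":0}]'
```

```text
t: 5.6
tcp_pos: [0.4665, 0.2282, 0.0321]
eef_rot: [0.22, 0.975, 0.001, 0.001]
ft_force: [0.1, 0.3, 0.3]
grip_width: 0.0872
t: 6.35
tcp_pos: [0.466, 0.2286, 0.0309]
eef_rot: [0.22, 0.975, 0.001, 0.001]
ft_force: [0.5, 5.1, 3.5]
grip_width: 0.062
t: 7.35
tcp_pos: [0.4642, 0.2275, 0.19]
eef_rot: [0.22, 0.976, -0.001, -0.001]
ft_force: [0.1, -0.5, -8.2]
grip_width: 0.0618
```

```bash

python3 -m creep '[{"offset":[0,0,-3],"turn":10},{"offset":[0,0,-3.5],"turn":10},{"offset":[0,0,-3.5],"turn":10},{"offset":[0,0,-3.5],"turn":10},{"offset":[0,0,-3.5],"turn":10},{"offset":[0,0,-3.5],"turn":10},{"offset":[0,0,-2.5],"turn":3.4},{"offset":[0,0,0],"turn":0}]'
python3 -m creep '[{"offset":[-3,1,0],"turn":0},{"offset":[-5,1.7,0],"turn":0},{"offset":[-5,1.7,0],"turn":0},{"offset":[-5,1.7,0],"turn":0},{"offset":[-5,1.7,0],"turn":0},{"offset":[-5,1.7,0],"turn":0},{"offset":[-5,1.7,0],"turn":0},{"offset":[-4.5,1.5,0],"turn":0}]'
python3 -m creep '[{"offset":[-3,1.5,0],"turn":0},{"offset":[-1.5,0.5,0],"turn":0},{"offset":[0,0,0],"turn":0},{"offset":[0,0,0],"turn":0}]'
python3 - <<'E'
from h import *
f=grab_frame("wrist");cv2.imwrite("pics/w2.png",f["frame"][:,:,::-1])
go(.606,-.115,.12,91)
np.savez("w2.npz",**{k:np.array(v) for k,v in f.items() if k!="frame"})
E
```

```text
t: 8.35
tcp_pos: [0.4655, 0.228, 0.4202]
eef_rot: [0.699, 0.715, 0.0, 0.0]
ft_force: [0.6, -0.6, -7.6]
grip_width: 0.0619
t: 9.35
tcp_pos: [0.5992, -0.1458, 0.416]
eef_rot: [0.7, 0.715, -0.001, -0.004]
ft_force: [0.3, 1.1, -7.9]
grip_width: 0.0616
t: 9.85
tcp_pos: [0.6202, -0.1871, 0.4197]
eef_rot: [0.699, 0.715, -0.0, -0.002]
ft_force: [-0.3, 0.6, -7.2]
grip_width: 0.0621
t 9.9 tcp [ 0.6204 -0.187   0.4203] F [ 0.2 -0.3 -7.5] w 0.0619
offset cm [ 7.19 -1.24 30.04] yaw now 91.3 turn 0.3
```

View pics/w2.png

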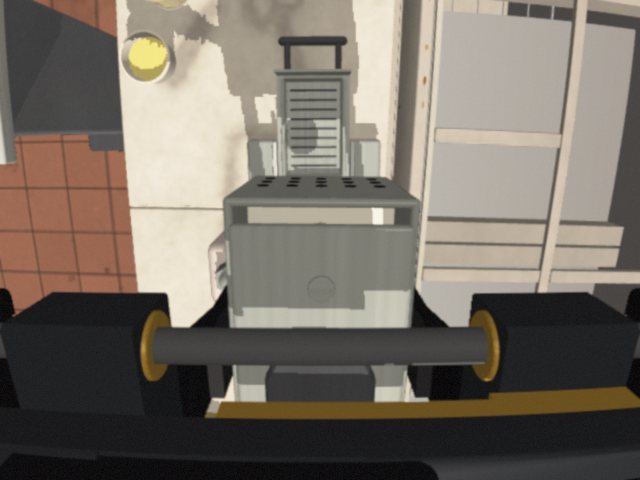

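Wrist view from above the tray: handle (280,40)–(345,41), tray lip between columns ~285 and 346 and rows ~76 to 172. Enlarging it.

```bash
python3 - <<'E'
import cv2
t=cv2.imread("pics/w2.png")[30:180,230:400];cv2.imwrite("pics/w2c.png",cv2.resize(t,None,fx=4,fy=4,interpolation=cv2.INTER_CUBIC))
E
```

```text
(no output)
```

View pics/w2c.png

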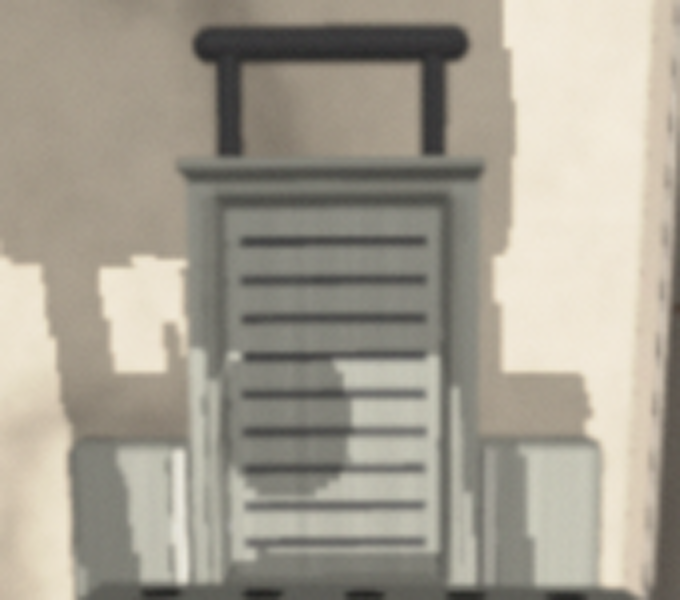

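Crop: handle bar (193,44)–(468,43), panel top edge (180,162)–(483,162), drain slots running from row 241 to row 542 and columns 243 to 425, with the middle slot at row 394.

```bash
python3 - <<'E'
from h import *
f=dict(np.load("w2.npz"));f["k1"]=float(f["k1"])
c=lambda x,y:(230+x/4-.375,30+y/4-.375)
for n,a,z in [("h1",(193,44),.043),("h2",(468,43),.043),("p1",(180,162),.054),("p2",(483,162),.054),("slot1",(334,241),.028),("slot5",(334,394),.028),("slot9",(334,542),.028),("sl",(243,394),.028),("sr",(425,394),.028),("fl",(225,200),.028),("fr",(442,200),.028),("base1",(75,440),.022),("base2",(598,440),.022)]:
    print(n,np.round(at(f,c(*a),z),4))
# mould in hand: bottom +y edge corners (bottom at TCP-.031) and lid centre
T=f["T"];print(bot.sense()["tcp_pos"])
for p,z in [((224,205),.4203-.031+.066),((419,205),.4203-.031+.066)]: print(np.round(at(f,p,z),4))
E
```

```text
h1 [ 0.5642 -0.0045  0.043 ]
h2 [ 0.6484 -0.0023  0.043 ]
p1 [ 0.5616 -0.0409  0.054 ]
p2 [ 0.6536 -0.0388  0.054 ]
slot1 [ 0.6084 -0.0607  0.028 ]
slot5 [ 0.6094 -0.1087  0.028 ]
slot9 [ 0.6104 -0.1568  0.028 ]
sl [ 0.5797 -0.1094  0.028 ]
sr [ 0.6392 -0.108   0.028 ]
fl [ 0.5733 -0.0487  0.028 ]
fr [ 0.6426 -0.0471  0.028 ]
base1 [ 0.5233 -0.1253  0.022 ]
base2 [ 0.6975 -0.1212  0.022 ]
[ 0.62035266 -0.18702557  0.42030647]
[ 0.5887 -0.1368  0.4553]
[ 0.6502 -0.1353  0.4553]
```

```bash

python3 -m creep '[{"offset":[3,-0.4,0],"turn":0},{"offset":[4,-0.5,1],"turn":0},{"offset":[1.1,-0.2,4],"turn":0},{"offset":[0,0,5],"turn":0},{"offset":[0,0,5],"turn":0},{"offset":[0,0,5],"turn":0},{"offset":[0,0,4.5],"turn":0},{"offset":[0,0,3],"turn":0}]'
python3 -m creep '[{"offset":[0,0,2],"turn":0},{"offset":[0,0,0],"turn":0},{"offset":[0,0,0],"turn":0}]'
python3 - <<'E'
from h import *
f=grab_frame("wrist");cv2.imwrite("pics/w3.png",f["frame"][:,:,::-1])
go(.609,-.106,.069,91.3)
np.savez("w3.npz",**{k:np.array(v) for k,v in f.items() if k!="frame"})
E
```

```text
t: 10.9
tcp_pos: [0.6073, -0.1063, 0.1442]
eef_rot: [0.699, 0.715, -0.0, -0.001]
ft_force: [-0.2, -0.1, -7.3]
grip_width: 0.0618
t: 11.28
tcp_pos: [0.6094, -0.1077, 0.1271]
eef_rot: [0.699, 0.715, 0.001, 0.001]
ft_force: [0.3, 0.0, -7.1]
grip_width: 0.0618
t 11.32 tcp [ 0.6096 -0.108   0.1274] F [ 0.6 -0.  -7.2] w 0.0623
offset cm [ 0.21 -0.07  5.84] yaw now 91.2 turn -0.1
```

View pics/w3.png

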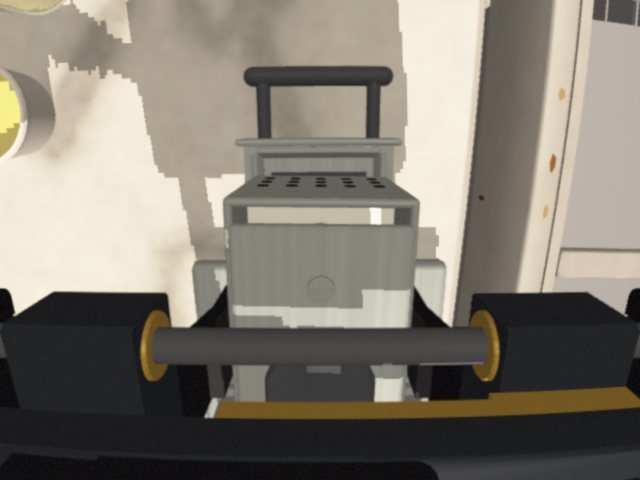

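The mould hangs over the tray, aligned with it by eye. Handle (245,76)–(392,76), panel top edge (237,142)–(401,142), mould bottom front edge at row ~178, rim corners (226,203) and (418,203).

```bash
python3 - <<'E'
from h import *
f=dict(np.load("w3.npz"));f["k1"]=float(f["k1"])
for n,a,z in [("h1",(245,76),.043),("h2",(392,76),.043),("p1",(237,141),.054),("p2",(401,141),.054),("r1",(226,203),.1624),("r2",(418,203),.1624),("bot",(320,177.5),.0964)]:
    print(n,np.round(at(f,a,z),4))
img=cv2.imread("pics/w3.png")[60:220,215:430];cv2.imwrite("pics/w3c.png",cv2.resize(img,None,fx=3.7,fy=3.7,interpolation=cv2.INTER_CUBIC))
E
```

```text
h1 [ 0.5647 -0.0042  0.043 ]
h2 [ 0.6484 -0.0022  0.043 ]
p1 [ 0.5616 -0.0404  0.054 ]
p2 [ 0.6537 -0.0383  0.054 ]
r1 [ 0.5784 -0.0567  0.1624]
r2 [ 0.6389 -0.0553  0.1624]
bot [ 0.6083 -0.0553  0.0964]
```

View pics/w3c.png

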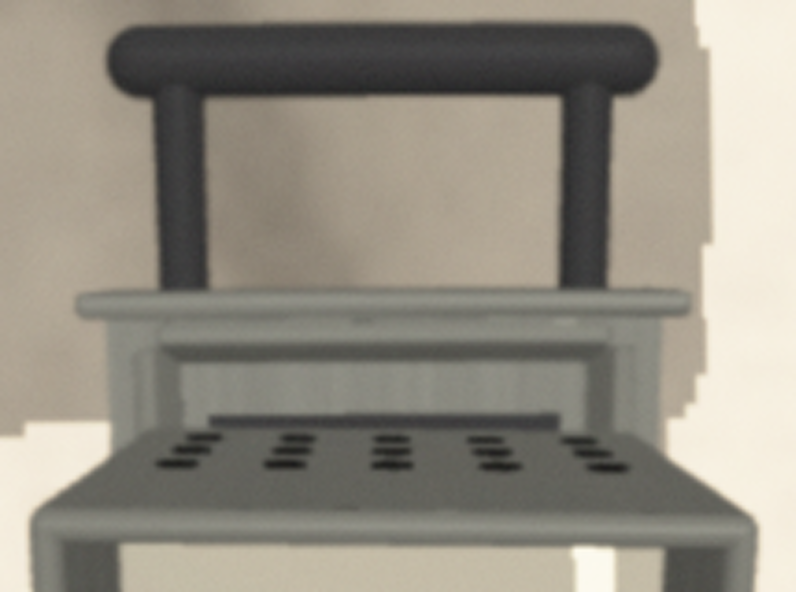

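Crop: mould bottom edge at row ~176 and rim edge at ~199, so the mould's front wall is at y≈-0.0545 and its centre is 1–2 mm short of the seat. The angle matches. Lowering with a +1.5 mm correction.

```bash

python3 -m creep '[{"offset":[0.15,0,1],"turn":0},{"offset":[0,0,2],"turn":0},{"offset":[0,0,1.5],"turn":0},{"offset":[0,0,1],"turn":0},{"offset":[0,0,0.5],"turn":0},{"offset":[0,0,0],"turn":0},{"offset":[0,0,0],"turn":0}]'
python3 -m creep '[{"offset":[0,0,0.3],"turn":0},{"offset":[0,0,0.2],"turn":0},{"offset":[0,0,0.2],"turn":0},{"offset":[0,0,0],"turn":0},{"offset":[0,0,0],"turn":0}]'
```

```text
t: 12.2
tcp_pos: [0.6087, -0.1068, 0.0661]
eef_rot: [0.7, 0.714, 0.0, 0.001]
ft_force: [-0.2, -0.2, -6.7]
grip_width: 0.0617
t: 12.82
tcp_pos: [0.6082, -0.1065, 0.059]
eef_rot: [0.7, 0.714, 0.0, 0.0]
ft_force: [-1.9, 1.2, -2.0]
grip_width: 0.0617
```

The TCP is at 0.059, the expected seated height, and the tray is taking the weight. Releasing and retreating upward.

```bash

python3 -m creep '[{"offset":[0,0,0.1],"turn":0},{"offset":[0,0,0],"turn":0}]'
python3 -m creep '[{"offset":[0,0,0],"turn":0},{"offset":[0,0,0],"turn":0},{"offset":[0,0,0],"turn":0},{"offset":[0,0,-0.5],"turn":0},{"offset":[0,0,-2],"turn":0},{"offset":[0,0,-4],"turn":0},{"offset":[0,0,-4],"turn":0},{"offset":[0,0,-1],"turn":0}]' 1
python3 -m creep '[{"offset":[3,0,0],"turn":0},{"offset":[5,0,0],"turn":0},{"offset":[5,0,0],"turn":0},{"offset":[1,0,0],"turn":0},{"offset":[0,0,0],"turn":0}]' 0.4
python3 - <<'E'
from h import *
f=grab_frame("wrist");cv2.imwrite("pics/w4.png",f["frame"][:,:,::-1])
g=grab_frame("top");h=grab_frame("side")
a=cv2.resize(g["frame"][190:270,255:375],None,fx=3.33,fy=3.33,interpolation=cv2.INTER_CUBIC)
b=cv2.resize(h["frame"][230:320,270:370],None,fx=4,fy=4,interpolation=cv2.INTER_CUBIC)
a=cv2.resize(a,(400,266));b=b[:,:400]
c=np.zeros((360,800,3),np.uint8);c[:266,:400]=a;c[:,400:]=b
cv2.imwrite("pics/place.png",c[:,:,::-1])
go(.6065,.016,.035,91.3)
E
```

```text
t: 13.08
tcp_pos: [0.6082, -0.1065, 0.0589]
eef_rot: [0.7, 0.714, 0.0, 0.0]
ft_force: [-3.1, 0.3, 5.9]
grip_width: 0.0618
t: 14.08
tcp_pos: [0.6101, -0.1072, 0.1757]
eef_rot: [0.7, 0.714, 0.001, 0.003]
ft_force: [-0.4, 0.6, 0.6]
grip_width: 0.0865
t: 14.7
tcp_pos: [0.6049, 0.0338, 0.1718]
eef_rot: [0.699, 0.715, -0.001, -0.0]
ft_force: [-0.6, -0.2, -0.6]
grip_width: 0.0452
t 14.85 tcp [0.6055 0.032  0.1722] F [-0.1  0.1  1. ] w 0.0374
offset cm [-1.59  0.07 13.73] yaw now 91.1 turn -0.2
```

View pics/place.png

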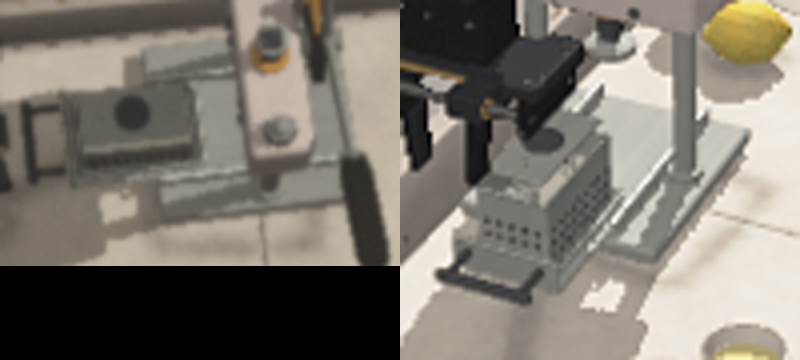

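Both views show the mould upright and square inside the tray lip, with the gripper clear. Next I'll push the handle in.

```bash

python3 -m creep '[{"offset":[0,0.1,3],"turn":0},{"offset":[0,0,4],"turn":0},{"offset":[0,0,4],"turn":0},{"offset":[0,0,2.2],"turn":0},{"offset":[0,0,1],"turn":0},{"offset":[0,0,0],"turn":0}]'
python3 -m creep '[{"offset":[-1,0,0],"turn":0},{"offset":[-1,0,0],"turn":0},{"offset":[-1,0,0],"turn":0},{"offset":[-1.2,0,0],"turn":0},{"offset":[-1.2,0,0],"turn":0},{"offset":[-1.2,0,0],"turn":0},{"offset":[-1.2,0,0],"turn":0},{"offset":[-1.2,0,0],"turn":0}]'
python3 -m creep '[{"offset":[-1.2,0,0],"turn":0},{"offset":[-1.2,0,0],"turn":0},{"offset":[-1,0,0],"turn":0},{"offset":[-0.5,0,0],"turn":0},{"offset":[0,0,0],"turn":0}]'
```

```text
t: 15.6
tcp_pos: [0.6063, 0.0326, 0.0302]
eef_rot: [0.7, 0.714, -0.0, -0.0]
ft_force: [1.0, -0.6, 0.3]
grip_width: 0.0347
t: 16.6
tcp_pos: [0.6083, -0.0574, 0.0305]
eef_rot: [0.7, 0.714, 0.0, 0.0]
ft_force: [0.2, 2.0, 0.9]
grip_width: 0.0347
t: 17.23
tcp_pos: [0.6084, -0.0961, 0.0303]
eef_rot: [0.7, 0.714, -0.001, -0.0]
ft_force: [-0.1, 0.5, -0.6]
grip_width: 0.0349
```

```bash

python3 -m creep '[{"offset":[-0.4,0,0],"turn":0},{"offset":[-0.4,0,0],"turn":0},{"offset":[-0.2,0,0],"turn":0},{"offset":[0,0,0],"turn":0}]'
python3 -m creep '[{"offset":[-0.2,0,0],"turn":0},{"offset":[-0.2,0,0],"turn":0},{"offset":[0,0,0],"turn":0}]'
```

```text
t: 17.73
tcp_pos: [0.609, -0.1057, 0.0304]
eef_rot: [0.7, 0.714, -0.0, -0.0]
ft_force: [-0.8, 0.2, -1.6]
grip_width: 0.0349
t: 18.1
tcp_pos: [0.6093, -0.1098, 0.0305]
eef_rot: [0.7, 0.714, -0.0, 0.0]
ft_force: [-0.3, 0.9, -0.9]
grip_width: 0.0348
```

```bash

python3 -m creep '[{"offset":[-0.15,0,0],"turn":0},{"offset":[-0.15,0,0],"turn":0},{"offset":[0,0,0],"turn":0}]'
python3 -m creep '[{"offset":[-0.15,0,0],"turn":0},{"offset":[-0.15,0,0],"turn":0},{"offset":[0,0,0],"turn":0}]'
```

```text
t: 18.48
tcp_pos: [0.6093, -0.1108, 0.0305]
eef_rot: [0.7, 0.714, 0.001, -0.001]
ft_force: [0.7, 6.5, -0.2]
grip_width: 0.035
t: 18.85
tcp_pos: [0.6092, -0.1111, 0.0305]
eef_rot: [0.7, 0.714, 0.002, -0.002]
ft_force: [2.3, 12.9, 1.6]
grip_width: 0.0349
```

The tray hit its stop: force rose to 13 N with no further travel, at the predicted position. Backing off, rising and turning for the lever.

```bash

python3 -m creep '[{"offset":[1.5,0,0],"turn":0},{"offset":[2.5,0,0],"turn":0},{"offset":[2,0,-2],"turn":0},{"offset":[0,0,-5],"turn":0},{"offset":[0,0,-5],"turn":0},{"offset":[0,0,-5],"turn":0},{"offset":[0,0,-5],"turn":-10},{"offset":[0,0,-5],"turn":-10}]' 0
python3 -m creep '[{"offset":[0,0,-5],"turn":-10},{"offset":[0,0,-5],"turn":-10},{"offset":[0,0,-2],"turn":-10},{"offset":[0,0,0],"turn":-10},{"offset":[0,0,0],"turn":-10},{"offset":[0,0,0],"turn":-10},{"offset":[0,0,0],"turn":-10},{"offset":[0,0,0],"turn":0}]'
python3 -c "
from h import *
go(.455,-.288,.40,181.3)"
```

```text
t: 19.85
tcp_pos: [0.608, -0.0554, 0.3042]
eef_rot: [0.563, 0.827, 0.0, 0.002]
ft_force: [0.0, -0.1, 0.1]
grip_width: 0.0007
t: 20.85
tcp_pos: [0.6078, -0.0554, 0.4221]
eef_rot: [-0.009, 1.0, -0.001, 0.001]
ft_force: [0.9, 0.3, 0.9]
grip_width: 0.0006
t 20.85 tcp [ 0.6078 -0.0554  0.4221] F [0.9 0.3 0.9] w 0.0006
offset cm [ 15.72 -22.97   2.2 ] yaw now -178.9 turn -0.2
```

```bash

python3 -m creep '[{"offset":[2.5,-3,0],"turn":0},{"offset":[3,-4.5,0],"turn":0},{"offset":[3,-4.5,0],"turn":0},{"offset":[3,-4.5,0],"turn":0},{"offset":[2.7,-4,0],"turn":0},{"offset":[1.5,-2.5,1],"turn":0},{"offset":[0,0,2.5],"turn":0},{"offset":[0,0,0],"turn":0}]'
python3 - <<'E'
from h import *
go(.455,-.288,.36,181.3)
f=grab_frame("wrist");h=grab_frame("side")
a=cv2.resize(f["frame"],(400,300),interpolation=cv2.INTER_AREA)
b=cv2.resize(h["frame"][170:320,270:420],(400,400),interpolation=cv2.INTER_CUBIC)
c=np.zeros((400,800,3),np.uint8);c[:300,:400]=a;c[:,400:]=b
cv2.imwrite("pics/lev.png",c[:,:,::-1])
E
```

```text
t: 21.85
tcp_pos: [0.4548, -0.2882, 0.3845]
eef_rot: [-0.009, 1.0, 0.001, -0.001]
ft_force: [1.2, 0.0, 0.1]
grip_width: 0.0009
t 21.85 tcp [ 0.4548 -0.2882  0.3845] F [1.2 0.  0.1] w 0.0009
offset cm [-0.03  0.01  2.45] yaw now -179.0 turn -0.3
```

View pics/lev.png

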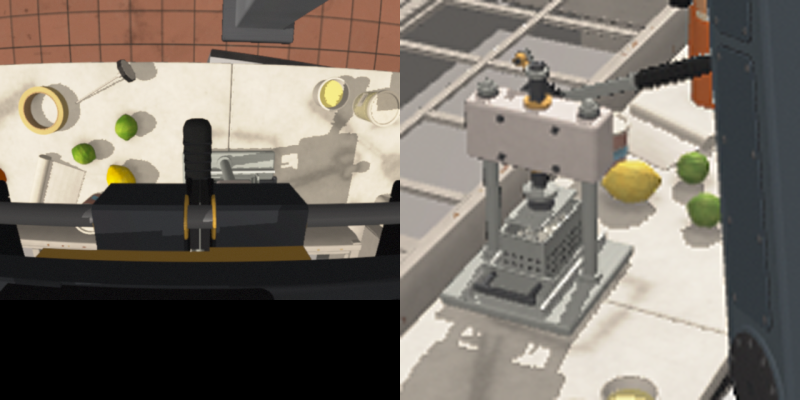

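The wrist view has the shut fingers centred over the grip (column 197 against 198). The side view shows the tray fully in and the mould under the ram. Making the first stroke slowly.

```bash

python3 -m creep '[{"offset":[0,0,3],"turn":0},{"offset":[0,0,3],"turn":0},{"offset":[0,0,2.5],"turn":0},{"offset":[0,0,2.5],"turn":0},{"offset":[0,0,2.5],"turn":0},{"offset":[0,0,2.5],"turn":0},{"offset":[0,0,2.5],"turn":0},{"offset":[0,0,2.5],"turn":0}]'
python3 -m creep '[{"offset":[0,0,1.5],"turn":0},{"offset":[0,0,0.5],"turn":0},{"offset":[0,0,0],"turn":0}]'
python3 -m creep '[{"offset":[0,0,0.6],"turn":0},{"offset":[0,0,0.3],"turn":0},{"offset":[0,0,0],"turn":0}]'
```

```text
t: 22.95
tcp_pos: [0.4597, -0.2903, 0.1781]
eef_rot: [-0.01, 1.0, -0.003, 0.004]
ft_force: [1.6, 0.0, 7.8]
grip_width: 0.0004
t: 23.32
tcp_pos: [0.4584, -0.2901, 0.1578]
eef_rot: [-0.011, 1.0, -0.002, 0.002]
ft_force: [-0.6, 0.3, 6.5]
grip_width: 0.0002
t: 23.7
tcp_pos: [0.4588, -0.2904, 0.1492]
eef_rot: [-0.011, 1.0, -0.002, 0.003]
ft_force: [0.3, -0.1, 6.6]
grip_width: 0.0008
```

```bash

python3 -m creep '[{"offset":[0,0,0.5],"turn":0},{"offset":[0,0,0.3],"turn":0},{"offset":[0,0,0],"turn":0}]'
python3 -m creep '[{"offset":[0,0,0.3],"turn":0},{"offset":[0,0,0.3],"turn":0},{"offset":[0,0,0],"turn":0}]'
```

```text
t: 24.08
tcp_pos: [0.4589, -0.2905, 0.1417]
eef_rot: [-0.011, 1.0, -0.003, 0.003]
ft_force: [-0.5, 0.6, 8.1]
grip_width: 0.0002
t: 24.45
tcp_pos: [0.4594, -0.2907, 0.1406]
eef_rot: [-0.011, 1.0, -0.004, 0.004]
ft_force: [-7.1, 5.9, 38.8]
grip_width: 0.0007
```

The bottom stop is at TCP z≈0.141. I'll use about 3 mm less overdrive from now on. Back up, then stroke 2.

```bash

python3 -m creep '[{"offset":[0,0,-2],"turn":0},{"offset":[0,0,-3],"turn":0},{"offset":[0,0,-3],"turn":0},{"offset":[0,0,-3],"turn":0},{"offset":[0,0,-3],"turn":0},{"offset":[0,0,-3],"turn":0},{"offset":[0,0,-3],"turn":0},{"offset":[0,0,0],"turn":0}]'
python3 -m creep '[{"offset":[0,0,0],"turn":0},{"offset":[0,0,0],"turn":0},{"offset":[0,0,2],"turn":0},{"offset":[0,0,3],"turn":0},{"offset":[0,0,3],"turn":0},{"offset":[0,0,3],"turn":0},{"offset":[0,0,3],"turn":0},{"offset":[0,0,3],"turn":0}]'
python3 -m creep '[{"offset":[0,0,1.5],"turn":0},{"offset":[0,0,0.8],"turn":0},{"offset":[0,0,0.2],"turn":0},{"offset":[0,0,0.2],"turn":0},{"offset":[0,0,0],"turn":0},{"offset":[0,0,0],"turn":0}]'
```

```text
t: 25.45
tcp_pos: [0.458, -0.2898, 0.3365]
eef_rot: [-0.011, 1.0, -0.003, 0.003]
ft_force: [-0.0, 0.5, -0.2]
grip_width: 0.0005
t: 26.45
tcp_pos: [0.4579, -0.2899, 0.1626]
eef_rot: [-0.01, 1.0, -0.001, 0.002]
ft_force: [1.9, -0.8, 7.7]
grip_width: 0.0003
t: 27.2
tcp_pos: [0.4567, -0.2892, 0.1394]
eef_rot: [-0.011, 1.0, -0.001, 0.001]
ft_force: [-4.8, 4.6, 30.3]
grip_width: 0.0004
```

```bash

python3 -m creep '[{"offset":[0,0,-2],"turn":0},{"offset":[0,0,-3],"turn":0},{"offset":[0,0,-3],"turn":0},{"offset":[0,0,-3],"turn":0},{"offset":[0,0,-3],"turn":0},{"offset":[0,0,-3],"turn":0},{"offset":[0,0,-3],"turn":0},{"offset":[0,0,0],"turn":0}]'
python3 -m creep '[{"offset":[0,0,0],"turn":0},{"offset":[0,0,0],"turn":0},{"offset":[0,0,2],"turn":0},{"offset":[0,0,3],"turn":0},{"offset":[0,0,3],"turn":0},{"offset":[0,0,3],"turn":0},{"offset":[0,0,3],"turn":0},{"offset":[0,0,3],"turn":0}]'
python3 -m creep '[{"offset":[0,0,1.5],"turn":0},{"offset":[0,0,0.8],"turn":0},{"offset":[0,0,0.3],"turn":0},{"offset":[0,0,0.3],"turn":0},{"offset":[0,0,0],"turn":0},{"offset":[0,0,0],"turn":0}]'
```

```text
t: 28.2
tcp_pos: [0.4568, -0.2895, 0.337]
eef_rot: [-0.01, 1.0, -0.001, 0.001]
ft_force: [1.4, -0.2, 0.0]
grip_width: 0.0006
t: 29.2
tcp_pos: [0.4579, -0.2898, 0.1656]
eef_rot: [-0.01, 1.0, -0.001, 0.002]
ft_force: [2.5, 0.0, 8.7]
grip_width: 0.0004
t: 29.95
tcp_pos: [0.4568, -0.2892, 0.1396]
eef_rot: [-0.011, 1.0, -0.001, 0.001]
ft_force: [-3.5, 3.6, 25.1]
grip_width: 0.0004
```

Stroke 4.

```bash

python3 -m creep '[{"offset":[0,0,-2],"turn":0},{"offset":[0,0,-3],"turn":0},{"offset":[0,0,-3],"turn":0},{"offset":[0,0,-3],"turn":0},{"offset":[0,0,-3],"turn":0},{"offset":[0,0,-3],"turn":0},{"offset":[0,0,-3],"turn":0},{"offset":[0,0,0],"turn":0}]'
python3 -m creep '[{"offset":[0,0,0],"turn":0},{"offset":[0,0,0],"turn":0},{"offset":[0,0,2],"turn":0},{"offset":[0,0,3],"turn":0},{"offset":[0,0,3],"turn":0},{"offset":[0,0,3],"turn":0},{"offset":[0,0,3],"turn":0},{"offset":[0,0,3],"turn":0}]'
python3 -m creep '[{"offset":[0,0,1.5],"turn":0},{"offset":[0,0,0.8],"turn":0},{"offset":[0,0,0.3],"turn":0},{"offset":[0,0,0.4],"turn":0},{"offset":[0,0,0],"turn":0},{"offset":[0,0,0],"turn":0}]'
python3 -m creep '[{"offset":[0,0,-2],"turn":0},{"offset":[0,0,-3],"turn":0},{"offset":[0,0,-3],"turn":0},{"offset":[0,0,-3],"turn":0},{"offset":[0,0,-3],"turn":0},{"offset":[0,0,-3],"turn":0},{"offset":[0,0,-3],"turn":0},{"offset":[0,0,0],"turn":0}]'
```

```text
t: 30.95
tcp_pos: [0.4568, -0.2895, 0.3379]
eef_rot: [-0.01, 1.0, -0.001, 0.001]
ft_force: [0.4, -0.4, -0.9]
grip_width: 0.0006
t: 31.95
tcp_pos: [0.458, -0.2898, 0.1667]
eef_rot: [-0.01, 1.0, -0.001, 0.003]
ft_force: [2.4, -0.4, 9.4]
grip_width: 0.0004
t: 32.7
tcp_pos: [0.457, -0.2894, 0.1398]
eef_rot: [-0.01, 1.0, -0.001, 0.001]
ft_force: [-2.8, 3.4, 25.4]
grip_width: 0.0008
t: 33.7
tcp_pos: [0.4568, -0.2895, 0.3378]
eef_rot: [-0.01, 1.0, -0.001, 0.001]
ft_force: [-0.0, -0.1, -0.8]
grip_width: 0.0004
```

```bash
python3 - <<'E'
from h import *
A=cv2.imread("pics/side0.png");h=grab_frame("side");B=np.ascontiguousarray(h["frame"][:,:,::-1]);cv2.imwrite("pics/side5.png",B)
p0=proj(h,[.6117,-.2303,.305])[0]
for d in(.026,.029,.0325):print(d,proj(h,[.6117,-.2303,.305-d])[0]-p0)
print(p0)
a=cv2.resize(A[180:220,300:345],None,fx=8,fy=8,interpolation=cv2.INTER_CUBIC)
b=cv2.resize(B[180:220,300:345],None,fx=8,fy=8,interpolation=cv2.INTER_CUBIC)
m=B[232:280,300:365];m=cv2.resize(m,None,fx=6,fy=6,interpolation=cv2.INTER_CUBIC)
c=np.zeros((610,800,3),np.uint8)[:600];c[:320,:360]=a;c[:320,400:760]=b;c[320:600,:390]=m[:280]
m2=B[170:250,340:400];m2=cv2.resize(m2,None,fx=3.5,fy=3.5,interpolation=cv2.INTER_CUBIC);c[320:600,400:610]=m2
cv2.imwrite("pics/cmp.png",c)
E
```

```text
0.026 [0.2016142  7.42739835]
0.029 [0.22470852 8.27739943]
0.0325 [0.25160795 9.26724711]
[319.95024065 193.40937186]
```

View pics/cmp.png

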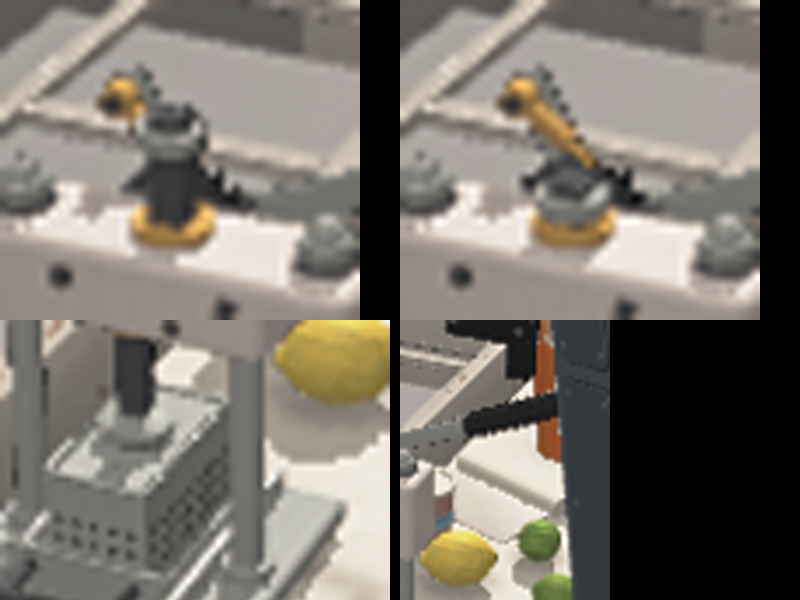

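Ram top (upper row): the collar's lower edge moved from row 158 to 224 at 8×, about 8.25 px, which gives ~29 mm, or only just level. The lid looks flush (lower left), the lever is up and the mould is upright. I'll get a finer number.

```bash
python3 - <<'E'
import cv2,numpy as np
A=cv2.imread("pics/side0.png",0);B=cv2.imread("pics/side5.png",0)
up=lambda I:cv2.resize(I,None,fx=10,fy=10,interpolation=cv2.INTER_CUBIC)
for (y0,y1,x0,x1) in [(192,201,316,327),(193,200,317,326),(191,200,315,328)]:
    r=cv2.matchTemplate(up(B[195:215,310:335]),up(A[y0:y1,x0:x1]),cv2.TM_CCOEFF_NORMED)
    _,v,_,l=cv2.minMaxLoc(r);print(round(v,2),l[0]/10+310-x0,l[1]/10+195-y0)
E
```

```text
0.37 -1.1000000000000227 4.099999999999994
0.49 -1.0 11.599999999999994
0.52 5.100000000000023 6.5
```

Template matching wasn't reliable (scores ≤0.52, disagreeing), so the ~29 mm is marginal. Making a fifth stroke in small steps that stop if the force rises, because the collar will meet the crosshead partway.

```bash
ok(){ python3 -c "
from bench import bot
s=bot.sense();print(round(s['tcp_pos'][2],4),s['ft_force'].round(1));raise SystemExit(s['ft_force'][2]>17)"; }
python3 -m creep '[{"offset":[0,0,2],"turn":0},{"offset":[0,0,2],"turn":0},{"offset":[0,0,0],"turn":0}]' >/dev/null && ok &&
python3 -m creep '[{"offset":[0,0,0.5],"turn":0},{"offset":[0,0,0.3],"turn":0},{"offset":[0,0,0],"turn":0}]' >/dev/null && ok &&
python3 -m creep '[{"offset":[0,0,0.4],"turn":0},{"offset":[0,0,0.4],"turn":0},{"offset":[0,0,0],"turn":0}]' >/dev/null && ok &&
python3 -m creep '[{"offset":[0,0,0.4],"turn":0},{"offset":[0,0,0.4],"turn":0},{"offset":[0,0,0],"turn":0}]' >/dev/null && ok &&
python3 -m creep '[{"offset":[0,0,0.4],"turn":0},{"offset":[0,0,0.4],"turn":0},{"offset":[0,0,0],"turn":0}]' >/dev/null && ok &&
python3 -m creep '[{"offset":[0,0,0.4],"turn":0},{"offset":[0,0,0.4],"turn":0},{"offset":[0,0,0],"turn":0}]' >/dev/null && ok &&
python3 -m creep '[{"offset":[0,0,0.4],"turn":0},{"offset":[0,0,0.4],"turn":0},{"offset":[0,0,0],"turn":0}]' >/dev/null && ok &&
python3 -m creep '[{"offset":[0,0,0.4],"turn":0},{"offset":[0,0,0.4],"turn":0},{"offset":[0,0,0],"turn":0}]' >/dev/null && ok &&
python3 -m creep '[{"offset":[0,0,0.4],"turn":0},{"offset":[0,0,0.4],"turn":0},{"offset":[0,0,0],"turn":0}]' >/dev/null && ok &&
python3 -m creep '[{"offset":[0,0,0.4],"turn":0},{"offset":[0,0,0.4],"turn":0},{"offset":[0,0,0],"turn":0}]' >/dev/null && ok &&
python3 -m creep '[{"offset":[0,0,0.4],"turn":0},{"offset":[0,0,0.4],"turn":0},{"offset":[0,0,0],"turn":0}]' >/dev/null && ok
```

```text
0.2935 [0.6 1.3 2.7]False
```

```bash
ok(){ python3 -c "
from bench import bot
s=bot.sense();print(round(s['t'],2),round(s['tcp_pos'][2],4),s['ft_force'].round(1));raise SystemExit(int(s['ft_force'][2]>17))"; }
python3 -m creep '[{"offset":[0,0,0.5],"turn":0},{"offset":[0,0,0.5],"turn":0},{"offset":[0,0,0],"turn":0}]' >/dev/null && ok &&
python3 -m creep '[{"offset":[0,0,0.4],"turn":0},{"offset":[0,0,0.4],"turn":0},{"offset":[0,0,0],"turn":0}]' >/dev/null && ok &&
python3 -m creep '[{"offset":[0,0,0.4],"turn":0},{"offset":[0,0,0.4],"turn":0},{"offset":[0,0,0],"turn":0}]' >/dev/null && ok &&
python3 -m creep '[{"offset":[0,0,0.4],"turn":0},{"offset":[0,0,0.4],"turn":0},{"offset":[0,0,0],"turn":0}]' >/dev/null && ok &&
python3 -m creep '[{"offset":[0,0,0.4],"turn":0},{"offset":[0,0,0.4],"turn":0},{"offset":[0,0,0],"turn":0}]' >/dev/null && ok &&
python3 -m creep '[{"offset":[0,0,0.4],"turn":0},{"offset":[0,0,0.4],"turn":0},{"offset":[0,0,0],"turn":0}]' >/dev/null && ok &&
python3 -m creep '[{"offset":[0,0,0.4],"turn":0},{"offset":[0,0,0.4],"turn":0},{"offset":[0,0,0],"turn":0}]' >/dev/null && ok &&
python3 -m creep '[{"offset":[0,0,0.4],"turn":0},{"offset":[0,0,0.4],"turn":0},{"offset":[0,0,0],"turn":0}]' >/dev/null && ok &&
python3 -m creep '[{"offset":[0,0,0.4],"turn":0},{"offset":[0,0,0.4],"turn":0},{"offset":[0,0,0],"turn":0}]' >/dev/null && ok &&
python3 -m creep '[{"offset":[0,0,0.4],"turn":0},{"offset":[0,0,0.4],"turn":0},{"offset":[0,0,0],"turn":0}]' >/dev/null && ok &&
python3 -m creep '[{"offset":[0,0,0.4],"turn":0},{"offset":[0,0,0.4],"turn":0},{"offset":[0,0,0],"turn":0}]' >/dev/null && ok
```

```text
34.5 0.2866 [-0.7  0.9  3.1]
34.88 0.2789 [-1.7 -1.1  6.1]
35.25 0.2709 [-3.3  0.1  6.2]
35.62 0.2629 [-2.6 -0.8  7.2]
36.0 0.2549 [-3.5  0.   6.9]
36.38 0.2468 [-4.6 -1.2  6.7]
36.75 0.2388 [-4.3 -1.5  6.2]
37.12 0.2308 [-5.4 -1.3  7. ]
37.5 0.2228 [-4.6 -1.   6.5]
37.88 0.2149 [-3.1 -1.2  7.4]
38.25 0.2074 [-3.2  0.   8.6]
```

```bash
ok(){ python3 -c "
from bench import bot
s=bot.sense();print(round(s['t'],2),round(s['tcp_pos'][2],4),s['ft_force'].round(1));raise SystemExit(int(s['ft_force'][2]>17))"; }
python3 -m creep '[{"offset":[0,0,0.4],"turn":0},{"offset":[0,0,0.3],"turn":0},{"offset":[0,0,0],"turn":0}]' >/dev/null && ok &&
python3 -m creep '[{"offset":[0,0,0.3],"turn":0},{"offset":[0,0,0.3],"turn":0},{"offset":[0,0,0],"turn":0}]' >/dev/null && ok &&
python3 -m creep '[{"offset":[0,0,0.3],"turn":0},{"offset":[0,0,0.3],"turn":0},{"offset":[0,0,0],"turn":0}]' >/dev/null && ok &&
python3 -m creep '[{"offset":[0,0,0.4],"turn":0},{"offset":[0,0,0.3],"turn":0},{"offset":[0,0,0],"turn":0}]' >/dev/null && ok &&
python3 -m creep '[{"offset":[0,0,0.4],"turn":0},{"offset":[0,0,0.3],"turn":0},{"offset":[0,0,0],"turn":0}]' >/dev/null && ok &&
python3 -m creep '[{"offset":[0,0,0.4],"turn":0},{"offset":[0,0,0.3],"turn":0},{"offset":[0,0,0],"turn":0}]' >/dev/null && ok &&
python3 -m creep '[{"offset":[0,0,0.4],"turn":0},{"offset":[0,0,0.3],"turn":0},{"offset":[0,0,0],"turn":0}]' >/dev/null && ok
```

```text
38.62 0.2009 [-1.8  1.3 10.8]
39.0 0.1955 [-1.3  1.4 12.9]
39.38 0.1901 [ 1.1  2.9 14.1]
39.75 0.1838 [ 2.2  4.2 17.6]
```

The force climbed steadily from z≈0.207, about 4 mm into the ram's travel, where earlier strokes needed only 7–9 N. So the collar has met the crosshead. Letting the lever up and withdrawing.

```bash

python3 -m creep '[{"offset":[0,0,-2],"turn":0},{"offset":[0,0,-3],"turn":0},{"offset":[0,0,-3],"turn":0},{"offset":[0,0,-3],"turn":0},{"offset":[0,0,-3],"turn":0},{"offset":[0,0,-4],"turn":0},{"offset":[0,0,-4],"turn":0},{"offset":[0,0,-1],"turn":0}]'
python3 -m creep '[{"offset":[2,-1,0],"turn":0},{"offset":[3,-2,0],"turn":0},{"offset":[1,-3,0],"turn":0},{"offset":[1,-3,0],"turn":0},{"offset":[0,-3,0],"turn":0},{"offset":[0,0,0],"turn":0},{"offset":[0,0,0],"turn":0}]'
python3 - <<'E'
from h import *
go(.4,-.4,.4)
h=grab_frame("side");B=np.ascontiguousarray(h["frame"][:,:,::-1]);cv2.imwrite("pics/side6.png",B)
A=cv2.imread("pics/side5.png");S=cv2.imread("pics/side0.png")
# vertical profile near ram axis at start, after 4, after 5
for n,I in(("0",S),("4",A),("5",B)):print(n,I[192:212,320:324].mean((1,2)).round(0).astype(int))
# bystanders moved? mean abs diff in patches
for n,P in dict(cup=(.416,.071,.05),rame=(.393,-.022,.03),timer=(.676,.169,.04)).items():
    u,v=proj(h,P)[0].astype(int);print(n,(u,v),cv2.absdiff(S[v-22:v+22,u-18:u+18],B[v-22:v+22,u-18:u+18]).mean().round(2))
# lever position: image angle change of grip between start and now
print("lever",cv2.absdiff(S[185:212,345:388],B[185:212,345:388]).mean().round(2),cv2.absdiff(S[185:212,345:388],A[185:212,345:388]).mean().round(2))
E
```

```text
t: 40.75
tcp_pos: [0.457, -0.2895, 0.4129]
eef_rot: [-0.011, 1.0, -0.002, 0.002]
ft_force: [0.5, -0.5, -0.3]
grip_width: 0.0002
t: 41.62
tcp_pos: [0.3883, -0.4091, 0.4091]
eef_rot: [-0.011, 1.0, 0.002, -0.001]
ft_force: [0.2, 0.4, -0.3]
grip_width: 0.0007
t 41.62 tcp [ 0.3883 -0.4091  0.4091] F [ 0.2  0.4 -0.3] w 0.0007
offset cm [-1.19  0.89  0.91] yaw now -178.8 turn None
0 [160  96  82  58  92 142 107  97  52  55  56  56  56  55  53  62 102 120
 105 152]
4 [164 143 152 143 165 120 116  95  79  86  96  74  81 128 110 106  96 116
 108 145]
5 [160 139 149 143 162 116 104 100  59  58  87  93  69  78 129 106 106 107
 106 141]
cup (np.int64(334), np.int64(331)) 1.84
rame (np.int64(355), np.int64(319)) 1.77
timer (np.int64(238), np.int64(328)) 1.72
lever 1.49 5.78
```

The collar edge moved 8 px after four strokes and 9 px after the fifth (≈32 mm, against 29 needed and 32.5 at the stop). The lever and the three checked bystanders differ from the start picture only by noise. Handing in.

```bash
python3 -c "
from bench import bot
print(bot.hand_in(),bot.sense()['t'])"
```

```text
the job is handed in; nothing more can be done
the job is handed in; nothing more can be done
```

The job is handed in, at about 42 s on the robot's clock. The mould is in the tray, the tray is fully in, the lid is pressed down to the rim or slightly below, and the lever is up.

- **Mould and tray:** I set the mould down in the tray recess, at the expected seated height and square in both views. I then pushed the tray in by its handle to the stop; force rose to 13 N with no further travel.
- **Pumping:** I made four full strokes to the bottom stop, each let all the way back up. The fifth, slow stroke met rising force partway, which I took as the ram's collar reaching the crosshead. I stopped it at 17.6 N and let the lever spring back up.
- **Forces:** The highest reading I saw was about 39 N vertically (about 40 N in total), from the fingertips on the lever at the bottom of stroke 1. I eased off to 25–30 N after that.

**Last checks:**
- **Ram:** the side camera shows it about 32 mm down. Level needs 29 mm and the stop is at 32.5 mm, so the lid should be level to 3 mm below the rim. After four strokes it was only about 28–29 mm, which is why I made the fifth.
- **Lever and bystanders:** the lever, cup, ramekin and timer match the starting picture.
- **Robot:** it touches nothing.

**Failed or not checked:** an attempt to track the ram by template matching gave unreliable results, so the ram figure comes from the collar's edge in the picture, good to about 1 mm. I didn't compare the tape roll, but the arm never came near it.

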